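Complete the seasoning carrier and hold it up level

ROBOT

A 6-joint arm with a two-finger parallel gripper is mounted at the origin on a cart in front of the work surface, level with it; the furniture and walls round the work are solid. World frame = base frame: x ahead of the robot, y to its left, z up, the work surface at z = 0. Lengths are in m, angles in rad, forces in N, time in s.
With the tool pointing down it reaches from about 0.375 to 0.925 m from the base axis. Payload 5.7 kg.
Tool frame: the origin (TCP) lies between the finger pads, 19 mm behind the fingertips; this is the grasp point; z points along the fingers, y is the line along which they close (so a half turn about z gives the same grasp; the last joint's range is limited). The gripper opens to 88 mm and grips with 3 to 60 N. Pads are 20 mm wide; open, the fingers measure 115 mm over their backs; the gripper's body (75 mm by 178 mm) begins 61 mm behind the grasp point.
Start: joints at [-1.251, 0.359, 1.51, -0, 1.272, -0.115], TCP at [0.253, -0.544, 0.241] pointing down, gripper open.
Joint ranges: [-2.97, 2.97], [-1.01, 2.36], [0.21, 2.38], [-0.96, 4.11], [0.2, 2.71], [-2.98, 2.98]. Speed limits (rad/s): [2.39, 2.39, 3.14, 3.14, 3.14, 3.14].

INTERFACE

Orientations are given as a rotation vector (axis times angle).
In Python, from station import env gives the robot as it stands. The module is installed in compiled form; this text tells all that it offers.
- The arm moves only by the shell command python3 -m jog 'ROWS' [OPENING] [FORCE]. ROWS is JSON, a list of rows, each a list of 2 entries, a list of its own where there are three numbers: the shift along the world's x, y, z in cm, then the turn about the world's z in degrees. In form: [[[x, y, z], spin], ...]. A call has 1 to 8 rows; each row is the pose to reach, as a shift and turn from the pose commanded when the call began; what a row does not reach only later rows make up. A row lasts 1/12 s, in which the tool goes at most 41.7 mm and 7.16 degrees, less where a joint would pass 70% of its speed; a pose out of reach is approached as far as the arm can. A call with a gripper value outside its range is refused whole. OPENING is the finger opening in cm, from 0 to 8.78, set as the call begins (- or left out, the last holds). The fingers move at their own pace and stop on an object; FORCE is the grip in N (left out, the last holds). Time passes only in rows, so rows that repeat a pose let the fingers close. It gives the time, the measured TCP pose, the force, the opening and the grip force at its end, in the units of the state.
- env.get_obs(): the state, without advancing time (a new reading comes with each control period).
- env.get_image(name): name is "side" or "top"; returns a dict with "image" (384x512x3 uint8, red, green, blue), "vfov" (degrees; the focal length in pixels is half the picture's height over the tangent of half this angle, whatever the lens; pixels are square), "cx", "cy" (the principal point, pixels), "pose" (4x4, takes a point from camera to world coordinates). Camera axes: x right, y down, z forward; pixel columns grow to the right and rows downward; lengths in m; the calibration is good to about 2 mm. A picture is of the moment at which its call begins. There is no depth.
- env.job_done(): hands the job in; it is judged then, once.
The state is a dict: "clock": time; "q": joint angles; "joint_velocities": joint speeds; "joint_torque": joint torques, N m; "tool_pos": TCP position; "tool_rot": TCP orientation; "wrist_force": force on the tool from outside, world axes, zero at the start; "moment": the same for the moment, N m; "opening": opening from 0.0 (shut) to 1.0 (fully open); "gripper_force": force on a finger pad.
Only numpy, scipy, OpenCV 4.12 (cv2) and the standard library are available. Lean on these libraries where they do the work, as an engineer would, in place of code of your own. Each camera call takes 0.05 s, during which the arm holds its last target. There are 200 camera calls.

TASK

Stand the white salt shaker on the white carrier, in the middle of the gap between the two spice jars and in line with them, and let go of it. Then take the carrier by the wooden bar of its handle, lift it with everything on it about 10 cm off the worktop, and finish still holding it there, steady and level. Leave the honey jar, mug, garlic and timer where they are.

Things in the scene. Friction and masses are not known exactly. Their poses are not given: they have to be found in the camera images.
- carrier: loose white tray with a handle, 210 (x) by 256 (y) mm, 0.9 kg fully loaded. Origin: centre of its underside. Floor 12 mm above it, rim to 20 mm. A steel post in the middle, 14 mm thick, carries a wooden bar. The spice jars stand near (-72, 90) and (-72, -90) mm (either may be either), on the robot's side; the tin near (60, 0). With the shaker in place it nearly balances about the bar.
- handle (a point): centre of the carrier's wooden handle bar, 103 mm above the carrier's origin. The bar lies along the carrier's x, 64 mm long, 16 mm wide (y) and 20 mm high, its top 113 mm above the origin: grip it across its width, from above.
- salt_shaker: loose white salt shaker with a grey cap, round, 44 mm in diameter, 90 mm high, 0.1 kg, standing upright (it may lean 3 degrees) on the worktop beside the carrier. Origin: centre of its underside. Wall cabinets hang over the back of the worktop from x = 0.62 m on, 0.47 m above it: keep the wrist clear of them.
- spice_a: loose round spice jar with brown label and dark brown cap, 44 mm in diameter, 96 mm high, 0.11 kg, standing on the carrier. Origin: centre of its underside.
- spice_b: loose round spice jar with green label and black cap, 40 mm in diameter, 105 mm high, standing on the carrier. Origin: centre of its underside.
- tin_half: loose low tin with a pale label with green peas, 76 mm in diameter, 58 mm high, 0.25 kg, standing on the carrier. Origin: centre of its underside.
- honey_jar: bystander: jar of honey with yellow lid, 71 mm in diameter, 101 mm high, on the left of the worktop. Origin: centre of its underside.
- mug: bystander: white mug, 80 mm in diameter, 101 mm high, on the left of the worktop. Origin on its underside.
- garlic: bystander: head of garlic, 60 mm wide, 58 mm high, on the right of the worktop. Origin: centre of its underside.
- timer: bystander: white timer with a black dial, 64 x 64 x 27 mm, on the right of the worktop. Origin: centre of its underside.
Things that resemble listed ones, but are neither listed nor needed, are in the scene too. Leave any pink look-alike of the salt_shaker alone.

How it is judged:
By the outcome, as a careful person would: the job done as asked, in the order asked, and still so for the second after the job is handed in, while the arm keeps its last pose, push and grip.
It also fails if it takes over 58 s, if anything falls off the work surface, if the arm or the gripper's body presses on something with over 40 N, if the wrist force passes 120 N, or if a joint passes its speed limit or range.

## Working session

There is one attempt and no reset: what is moved stays moved. The work goes in short steps, Python scripts to look and compute and a shell command to move; the robot and the scene stay as the last step left them, time stands still between calls to the robot, and variables do not carry over. Pictures are saved under pics/ and viewed, at most 10 in all, crops included, and the job is handed in when it is done.

```bash
mkdir -p pics
cat > h.py <<'E'
import numpy as np, cv2
from station import env
def shot(n,fn=None):
    d=env.get_image(n); d['f']=d['image'].shape[0]/2/np.tan(np.radians(d['vfov'])/2)
    if fn: cv2.imwrite('pics/'+fn,cv2.cvtColor(d['image'],cv2.COLOR_RGB2BGR))
    return d
def ray(d,u,v):
    P=np.array(d['pose']); r=P[:3,:3]@np.array([(u-d['cx'])/d['f'],(v-d['cy'])/d['f'],1]); return P[:3,3],r
def onz(d,u,v,z):
    o,r=ray(d,u,v); return o+r*(z-o[2])/r[2]
def proj(d,p):
    P=np.array(d['pose']); c=P[:3,:3].T@(np.array(p)-P[:3,3]); return c[0]/c[2]*d['f']+d['cx'],c[1]/c[2]*d['f']+d['cy']
E
python3 - <<'E'
from h import *
for n in('side','top'):
    d=shot(n,n+'0.png'); print(n,d['vfov'],d['cx'],d['cy'],np.round(d['pose'],3).tolist())
a=cv2.imread('pics/side0.png');b=cv2.imread('pics/top0.png')
o=env.get_obs();print(o['clock'],o['tool_pos'],o['tool_rot'],o['opening'])
E
```

```text
side 57.421419220813966 252.83476777280478 191.97707188323471 [[1.0, -0.025, -0.007, 0.542], [-0.007, -0.539, 0.842, -1.154], [-0.025, -0.842, -0.539, 0.795], [0.0, 0.0, 0.0, 1.0]]
top 57.59756680882231 257.49829385255856 192.18857984994392 [[0.028, -0.989, 0.143, 0.324], [-1.0, -0.029, -0.001, -0.054], [0.006, -0.142, -0.99, 1.461], [0.0, 0.0, 0.0, 1.0]]
0.1 [ 0.25253018 -0.54363736  0.24059917] [-3.06607064e+00 -6.77201469e-01  2.94125715e-04] 0.9956021777198866
```

View pics/top0.png

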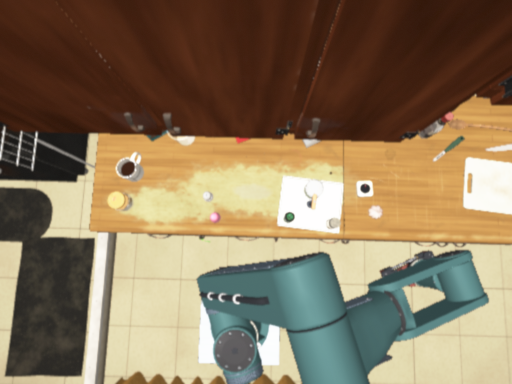

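View pics/side0.png

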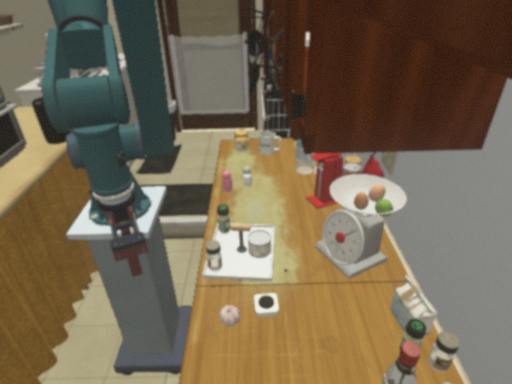

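Run:
```python
import cv2,numpy as np
a=cv2.imread('pics/side0.png')[150:290,190:290];b=cv2.imread('pics/top0.png')[165:240,190:350]
a=cv2.resize(a,None,fx=4.2,fy=4.2,interpolation=cv2.INTER_CUBIC)[:588,:420];b=cv2.resize(b,(380,178),interpolation=cv2.INTER_CUBIC)
c=np.zeros((588,800,3),np.uint8);c[:,:420]=a;c[:178,420:]=b
cv2.imwrite('pics/crop0.png',c)
```

```text
(no output)
```

View pics/crop0.png

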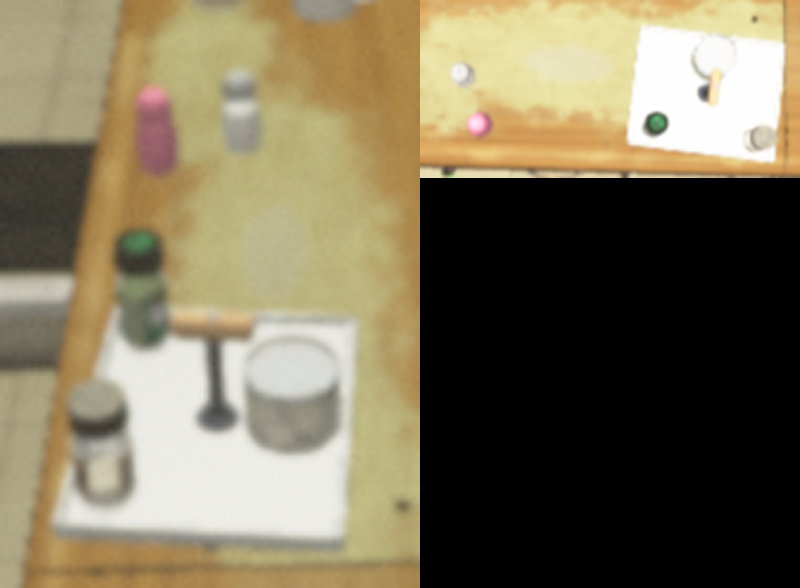

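The white, grey-capped shaker appears at side (247,176) and top (207,196). The pink look-alike is at side (227,181) and top (214,217). The white one fits the description. The green-label jar is on the tray's left at top (289,217), the other jar is on its right at (333,223), and the bar is near (313,201).

```bash
cat >> h.py <<'E'
def tri(d1,p1,d2,p2):
    o1,r1=ray(d1,*p1);o2,r2=ray(d2,*p2)
    s=np.linalg.lstsq(np.c_[r1,-r2],o2-o1,rcond=None)[0]
    a,b=o1+s[0]*r1,o2+s[1]*r2
    return (a+b)/2,np.linalg.norm(a-b)
def blob(img,box,lo,hi,k=0):
    u0,v0,u1,v1=box;h=cv2.cvtColor(np.ascontiguousarray(img[v0:v1,u0:u1]),cv2.COLOR_RGB2HSV)
    m=cv2.inRange(h,lo,hi)
    if k:m=cv2.morphologyEx(m,cv2.MORPH_CLOSE,np.ones((k,k),np.uint8))
    c=max(cv2.findContours(m,cv2.RETR_EXTERNAL,cv2.CHAIN_APPROX_NONE)[0],key=cv2.contourArea)
    return c.reshape(-1,2)+[u0,v0]
E
python3 - <<'E'
from h import *
s=shot('side');t=shot('top')
c=blob(t['image'],(265,165,355,240),(0,0,190),(180,50,255),15)
w=np.array([onz(t,u,v,.02)[:2] for u,v in c])
r=cv2.minAreaRect((w*1000).astype(np.float32));print('tray',r)
# bar
for n,d,b in(('top',t,(303,185,325,215)),('side',s,(226,220,252,240))):
    c=blob(d['image'],b,(5,50,90),(25,255,255)); r=cv2.minAreaRect(c.astype(np.float32));print(n,r, c.min(0),c.max(0))
    if n=='top': bt=r[0]; box=cv2.boxPoints(r);print([onz(t,*p,.108).round(3) for p in box])
    else: bs=r[0]
print('bar',tri(t,bt,s,bs))
# shaker
c=blob(t['image'],(196,186,218,207),(0,0,150),(180,60,255));print('shk top',c.min(0),c.max(0),onz(t,*((c.min(0)+c.max(0))/2),.085))
c=blob(s['image'],(237,163,260,192),(0,0,90),(180,55,255));print('shk side',c.min(0),c.max(0))
for g in [(.085)]:
    pass
for nm,(u,v) in dict(sh=(207,196),pink=(214.5,217),green=(289,216.5),grey=(333,222.5)).items(): print(nm,onz(t,u,v,.1 if nm in('green','grey') else .085).round(3))
print('shk tri cap',tri(t,(207,195.5),s,(246.5,169)), 'green',tri(t,(289,216.5),s,(223,208)),'grey',tri(t,(333,222),s,(213,245)))
for nm,p in dict(green=(289,216.5),grey=(333,222)).items(): print(nm, onz(t,*p,.11).round(3))
E
```

```text
tray ((477.6051940917969, -275.0699462890625), (261.2288513183594, 242.98129272460938), 84.05892181396484)
top ((313.2115478515625, 200.9423065185547), (4.3145551681518555, 14.31647777557373), 11.309932708740234) [311 194] [316 208]
[array([ 0.465, -0.261,  0.108]), array([ 0.52 , -0.272,  0.108]), array([ 0.517, -0.288,  0.108]), array([ 0.462, -0.278,  0.108])]
side ((239.26828002929688, 225.58535766601562), (21.64457893371582, 10.601428031921387), 6.340191841125488) [229 220] [250 231]
bar (array([ 0.48960365, -0.27478265,  0.10838296]), np.float64(0.002306702565051842))
shk top [202 191] [212 201] [0.50112722 0.14360741 0.085     ]
shk side [243 166] [251 186]
sh [0.501 0.144 0.085]
pink [0.419 0.11  0.085]
green [ 0.428 -0.182  0.1  ]
grey [ 0.41  -0.354  0.1  ]
shk tri cap (array([0.50536203, 0.1445532 , 0.0805612 ]), np.float64(0.0033032727484598)) green (array([ 0.42902481, -0.18055285,  0.11115682]), np.float64(0.00389124496745637)) grey (array([ 0.41143393, -0.35382751,  0.09888333]), np.float64(0.00021492465744059094))
green [ 0.427 -0.181  0.11 ]
grey [ 0.411 -0.351  0.11 ]
```

```bash
python3 -m jog '[[[1.2,3.4,0],-4],[[2.4,6.8,0],-8],[[3.7,10.2,0],-12],[[5,13.6,0],-16],[[6.2,17,0],-20],[[7.4,20.4,0],-24],[[8.7,23.8,0],-28],[[10,27.2,0],-30]]' 8.7 10
python3 -m jog '[[[1.2,3.4,0],0],[[2.4,6.8,0],0],[[3.7,10.2,0],0],[[5,13.6,0],0],[[6.2,17,0],0],[[7.4,20.4,0],0],[[8.7,23.8,0],0],[[10,27.2,0],0]]'
python3 -m jog '[[[1.2,3.4,0],0],[[2.4,6.8,0],0],[[3.7,10.2,0],0],[[5.0,14.4,-2],0],[[5.0,14.4,-4],0],[[5.0,14.4,-4],0],[[5.0,14.4,-4],0],[[5.0,14.4,-4],0]]'
python3 - <<'E'
from h import *
s=shot('side','side1.png');t=shot('top','top1.png')
a=cv2.resize(cv2.imread('pics/side1.png')[80:230,180:310],None,fx=4,fy=4,interpolation=3);b=cv2.resize(cv2.imread('pics/top1.png')[160:260,160:230],None,fx=4,fy=4,interpolation=3)
c=np.zeros((600,800,3),np.uint8);c[:,:520]=a;c[:400,520:]=b;cv2.imwrite('pics/c1.png',c)
o=env.get_obs();print(o['tool_pos'],o['tool_rot'])
E
```

```text
clock: 0.87
tool_pos: [0.3528, -0.2704, 0.2413]
tool_rot: [-3.138, 0.146, -0.0]
wrist_force: [0.9, -0.3, 0.2]
opening: 0.987
gripper_force: 0.0
clock: 1.53
tool_pos: [0.4528, 0.0017, 0.2414]
tool_rot: [3.138, -0.139, 0.0]
wrist_force: [0.9, -0.3, 0.8]
opening: 0.991
gripper_force: 0.0
clock: 2.2
tool_pos: [0.5024, 0.143, 0.2018]
tool_rot: [3.138, -0.14, -0.001]
wrist_force: [-0.6, -0.1, 0.7]
opening: 0.992
gripper_force: 0.0
[0.50311049 0.14279569 0.20247094] [-3.13832741e+00  1.41627183e-01 -2.25737293e-03]
```

View pics/c1.png

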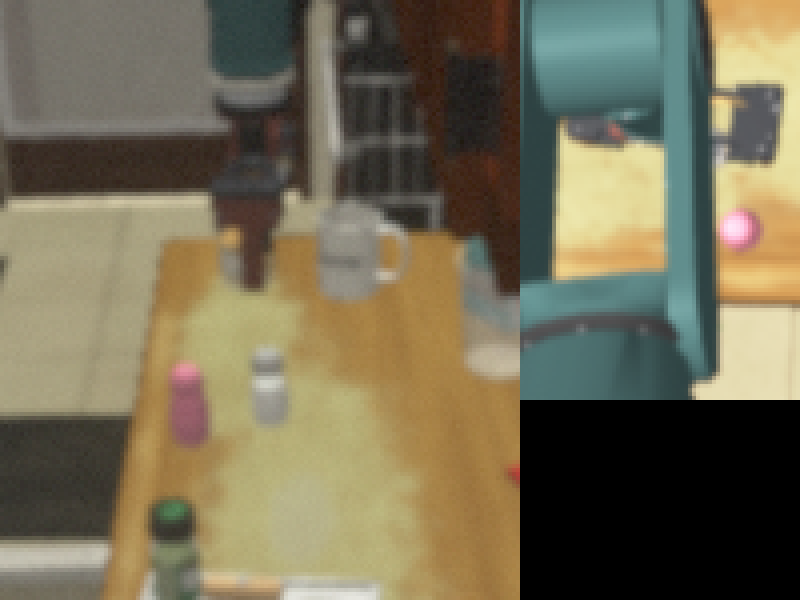

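The shaker stands untouched at side crop (268,385), with the gripper above and behind it. The pink one is well clear at crop (188,405). Next I compare their projected columns.

Run:
```python
from h import *
s=shot('side')
c=blob(s['image'],(237,163,258,190),(0,0,90),(180,70,255));print(c.min(0),c.max(0),c.mean(0))
for x in(.495,.503,.511): print(x,[np.round(proj(s,(x,.144,z)),1).tolist() for z in(0,.05,.09)])
# fingertip of the near finger (y-44mm)
print(proj(s,(.503,.143-.05,.183)))
```

```text
[242 166] [252 186] [246.6122449 176.2244898]
0.495 [[244.4, 185.5], [243.9, 175.5], [243.6, 167.2]]
0.503 [[246.2, 185.4], [245.8, 175.4], [245.5, 167.2]]
0.511 [[248.1, 185.4], [247.7, 175.4], [247.4, 167.1]]
(np.float64(244.483768584869), np.float64(152.60717401472095))
```

```bash
python3 -m jog '[[[0.3,0.1,-3],0],[[0.3,0.1,-6],0],[[0.3,0.1,-9],0],[[0.3,0.1,-11.5],0],[[0.3,0.1,-13.5],0],[[0.3,0.1,-14.5],0],[[0.3,0.1,-14.5],0]]'
python3 -m jog '[[[0,0,0],0],[[0,0,0],0],[[0,0,0],0],[[0,0,0],0],[[0,0,0],0],[[0,0,0],0],[[0,0,0],0],[[0,0,0],0]]' 3 12
python3 -m jog '[[[0,0,0.5],0],[[0,0,1],0],[[0,0,3],0],[[0,0,5],0],[[0,0,8],0],[[0,0,11],0],[[0,0,14.5],0],[[0,0,14.5],0]]'
python3 - <<'E'
from h import *
s=shot('side','side2.png')
cv2.imwrite('pics/c2.png',cv2.resize(cv2.imread('pics/side2.png')[90:210,190:310],None,fx=4,fy=4,interpolation=3))
E
```

```text
clock: 2.93
tool_pos: [0.5047, 0.144, 0.0551]
tool_rot: [3.138, -0.141, -0.004]
wrist_force: [0.3, 0.9, -0.7]
opening: 0.992
gripper_force: 0.0
clock: 3.6
tool_pos: [0.506, 0.145, 0.0566]
tool_rot: [-3.138, 0.139, -0.001]
wrist_force: [0.5, 1.3, 1.4]
opening: 0.448
gripper_force: 11.9
clock: 4.27
tool_pos: [0.5096, 0.1455, 0.2079]
tool_rot: [-3.136, 0.139, -0.017]
wrist_force: [0.9, -0.3, -0.1]
opening: 0.447
gripper_force: 11.8
```

View pics/c2.png

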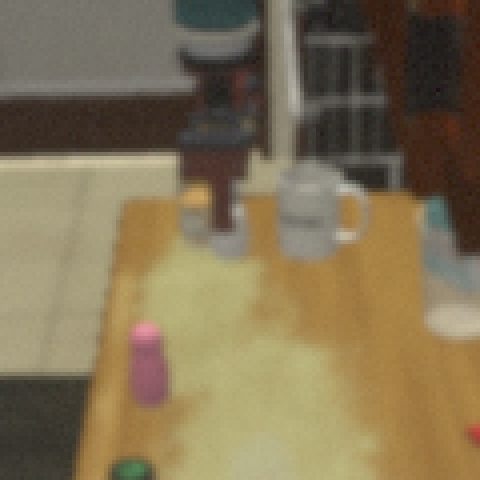

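The shaker is held, with its bottom at crop (231,245). It sits slightly to the right of the finger at column 223. I'll carry it above the gap and measure the offset there.

```bash
python3 -m jog '[[[-0.4,-2,0],0],[[-1.2,-5.5,0],0],[[-2,-9.3,0],0],[[-2.7,-13,0],0],[[-3.5,-16.7,0],0],[[-4.3,-20.4,0],0],[[-5,-23.7,0],0],[[-5.3,-25,0],0]]'
python3 -m jog '[[[-0.4,-2,0],0],[[-1.2,-5.5,0],0],[[-2,-9.3,0],0],[[-2.7,-12.5,0],0],[[-3.2,-15,0],0],[[-3.4,-16.1,0],0],[[-3.4,-16.1,0],0],[[-3.4,-16.1,0],0]]'
python3 - <<'E'
from h import *
s=shot('side','side3.png');t=shot('top','top3.png')
a=cv2.resize(cv2.imread('pics/side3.png')[150:290,190:290],None,fx=4,fy=4,interpolation=3);b=cv2.resize(cv2.imread('pics/top3.png')[165:245,260:360],None,fx=4,fy=4,interpolation=3)
c=np.zeros((560,800,3),np.uint8);c[:,:400]=a;c[:320,400:]=b;cv2.imwrite('pics/c3.png',c)
o=env.get_obs();p=o['tool_pos'];print(p)
print('tcp',proj(s,p),'bottom-near edge',proj(s,p-[0,0,.0566]),'tip near finger',proj(s,p-[0,.025,.019]))
E
```

```text
clock: 4.98
tool_pos: [0.4509, -0.1083, 0.2002]
tool_rot: [3.138, -0.143, -0.004]
wrist_force: [0.5, -0.6, -1.4]
opening: 0.447
gripper_force: 11.8
clock: 5.65
tool_pos: [0.418, -0.2653, 0.2004]
tool_rot: [-3.136, 0.142, 0.002]
wrist_force: [0.9, 0.3, -0.9]
opening: 0.448
gripper_force: 11.8
[ 0.41841531 -0.26440571  0.20073417]
tcp (np.float64(215.04835114865705), np.float64(200.06260977832724)) bottom-near edge (np.float64(216.54177901360535), np.float64(215.01422870206346)) tip near finger (np.float64(214.87598669228979), np.float64(209.89448713404585))
```

View pics/c3.png

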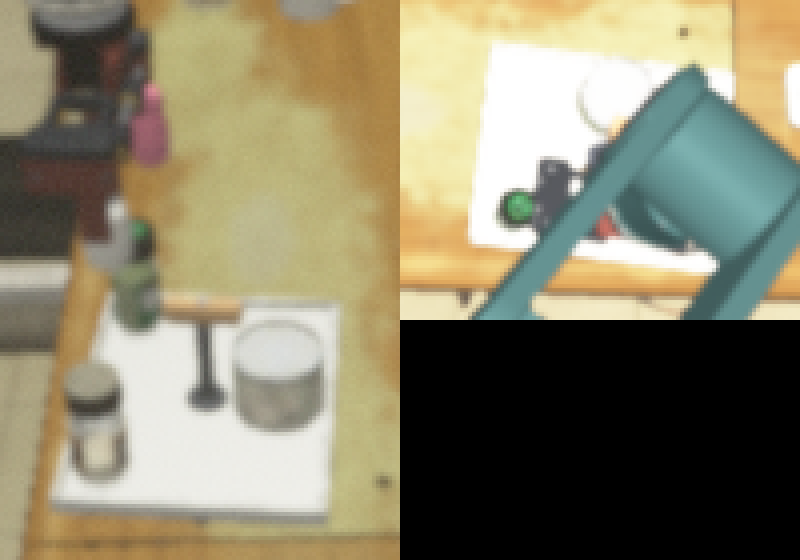

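The finger tip at (214,209) matches its projection. The shaker bottom is centred near column 216.5, as expected, so it hangs under the tool point with a slight lean. It is on target over the gap, so I'll lower it.

```bash
python3 -m jog '[[[0,0,-2],0],[[0,0,-4.5],0],[[0,0,-7],0],[[0,0,-9.5],0],[[0,0,-11.5],0],[[0,0,-12.5],0],[[0,0,-12.5],0],[[0,0,-12.5],0]]'
python3 -m jog '[[[0,0,-0.2],0],[[0,0,-0.4],0],[[0,0,-0.5],0],[[0,0,-0.6],0],[[0,0,-0.6],0],[[0,0,-0.6],0]]'
```

```text
clock: 6.42
tool_pos: [0.4189, -0.2652, 0.0764]
tool_rot: [-3.138, 0.137, 0.001]
wrist_force: [0.2, 0.4, -0.0]
opening: 0.447
gripper_force: 11.8
clock: 6.92
tool_pos: [0.4188, -0.2663, 0.0705]
tool_rot: [3.138, -0.14, 0.001]
wrist_force: [0.2, 0.9, -0.9]
opening: 0.448
gripper_force: 11.8
```

```bash
python3 -m jog '[[[0,0,-0.1],0],[[0,0,-0.2],0],[[0,0,-0.2],0],[[0,0,-0.2],0]]'
```

```text
clock: 7.25
tool_pos: [0.4189, -0.2663, 0.0685]
tool_rot: [3.138, -0.139, 0.001]
wrist_force: [-0.3, 1.1, 3.4]
opening: 0.449
gripper_force: 12.0
```

```bash
python3 -m jog '[[[0,0,0],0],[[0,0,0],0],[[0,0,0],0],[[0,0,0],0],[[0,0,0],0],[[0,0,0],0]]' 6.4
python3 -m jog '[[[0,0,1],0],[[0,0,3],0],[[0,0,6],0],[[0,0,9],0],[[0,0,12],0],[[0,0,15],0],[[0,3,15.5],0],[[0,3,15.5],0]]'
python3 -m jog '[[[-0.5,3,0],0],[[-0.5,6,0],0],[[-0.5,10,0],0],[[-0.5,14,0],0],[[-0.5,18,0],0],[[-0.5,20,0],0],[[-0.5,20,0],0]]'
python3 - <<'E'
from h import *
s=shot('side','side4.png');t=shot('top','top4.png')
a=cv2.resize(cv2.imread('pics/side4.png')[180:290,190:290],None,fx=4,fy=4,interpolation=3);b=cv2.resize(cv2.imread('pics/top4.png')[165:245,260:360],None,fx=4,fy=4,interpolation=3)
c=np.zeros((440,800,3),np.uint8);c[:,:400]=a;c[:320,400:]=b;cv2.imwrite('pics/c4.png',c)
print(env.get_obs()['tool_pos'])
E
```

```text
clock: 7.75
tool_pos: [0.4187, -0.2661, 0.0683]
tool_rot: [-3.138, 0.139, 0.0]
wrist_force: [0.7, -0.5, -0.6]
opening: 0.727
gripper_force: 0.0
clock: 8.42
tool_pos: [0.4191, -0.2339, 0.2264]
tool_rot: [3.138, -0.139, 0.005]
wrist_force: [-0.7, 0.7, -1.4]
opening: 0.731
gripper_force: 0.0
clock: 9.0
tool_pos: [0.4123, -0.0327, 0.2232]
tool_rot: [-3.137, 0.133, 0.002]
wrist_force: [-0.8, 0.1, -0.3]
opening: 0.73
gripper_force: 0.0
[ 0.41351764 -0.03586456  0.22343009]
```

View pics/c4.png

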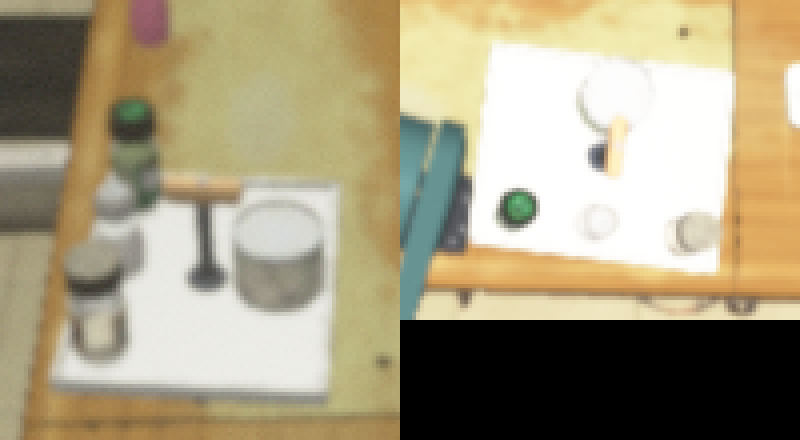

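The shaker stands at crop-top (598,221), between the green cap at (518,207) and the grey cap at (694,231). I'll check the centring and re-fix the bar.

Run:
```python
from h import *
s=shot('side');t=shot('top')
P=lambda x,y:(260+x/4,165+y/4)
g=onz(t,*P(518,207),.117)[:2];k=onz(t,*P(692,231),.108)[:2];h=onz(t,*P(598,221),.1)[:2]
m=(g+k)/2;e=(g-k)/np.linalg.norm(g-k);d=h-m
print('g',g,'k',k,'sh',h,'along',d@e,'across',d@np.array([e[1],-e[0]]),'yaw',np.degrees(np.arctan2(-e[0],e[1])))
cs=[onz(t,*P(*q),.02)[:2] for q in((490,42),(735,73),(718,272),(470,242))];print('tray',np.round(cs,3).tolist(),np.mean(cs,0))
for n,d,b in(('t',t,(303,190,325,215)),('s',s,(226,220,252,240))):
    c=blob(d['image'],b,(5,50,90),(25,255,255)); print(n,cv2.minAreaRect(c.astype(np.float32)),c.min(0),c.max(0))
    if n=='t':print('bar top ends',onz(t,*P(620,118),.113),onz(t,*P(614,174),.113))
    else: print([onz(s,*q,.103) for q in((190+160/4,180+187/4),(190+241/4,180+190/4))])
```

```text
g [ 0.43686274 -0.56795721] k [ 0.41920059 -0.73968577] sh [ 0.42686999 -0.65226194] along 0.001432512022232482 across -0.0013151380588579118 yaw -5.872181731445927
tray [[0.618, -0.58], [0.592, -0.837], [0.384, -0.809], [0.407, -0.555]] [ 0.50043294 -0.69510461]
t ((313.0384826660156, 201.3076934814453), (4.118439197540283, 13.532013893127441), 11.309932708740234) [311 195] [316 208]
bar top ends [ 0.52708443 -0.67146086  0.113     ] [ 0.47196539 -0.66365027  0.113     ]
s ((239.5, 225.5), (11.0, 21.0), 90.0) [229 220] [250 231]
[array([ 0.45866604, -0.27305106,  0.103     ]), array([ 0.52312583, -0.2793415 ,  0.103     ])]
```

```bash
python3 -m jog '[[[1,-3,0],0],[[2.2,-7,0],0],[[3.5,-11,0],0],[[4.8,-15,0],-1],[[6,-19,0],-1],[[7.2,-22.5,0],-1],[[7.6,-24,0],-1],[[7.6,-24,0],-1]]' 7
python3 -m jog '[[[0,0,-2],0],[[0,0,-4],0],[[0,0,-5],0],[[0,0,-5],0],[[0,0,-5],0]]'
python3 - <<'E'
from h import *
s=shot('side','side5.png');t=shot('top','top5.png')
a=cv2.resize(cv2.imread('pics/side5.png')[150:290,190:290],None,fx=4,fy=4,interpolation=3);b=cv2.resize(cv2.imread('pics/top5.png')[165:245,260:360],None,fx=4,fy=4,interpolation=3)
c=np.zeros((560,800,3),np.uint8);c[:,:400]=a;c[:320,400:]=b;cv2.imwrite('pics/c5.png',c)
p=env.get_obs()['tool_pos'];print(p,proj(s,p-[0,0,.019]),proj(s,(.490,-.275,.103)))
E
```

```text
clock: 9.87
tool_pos: [0.4902, -0.2816, 0.223]
tool_rot: [3.135, -0.175, 0.002]
wrist_force: [0.4, 0.1, -0.1]
opening: 0.793
gripper_force: 0.0
clock: 10.28
tool_pos: [0.4889, -0.2753, 0.1731]
tool_rot: [-3.136, 0.167, 0.002]
wrist_force: [0.8, -0.1, 1.2]
opening: 0.794
gripper_force: 0.0
[ 0.49011196 -0.27613858  0.17431832] (np.float64(239.09565457186855), np.float64(213.79175201979214)) (np.float64(239.82574215807765), np.float64(226.89606252751713))
```

View pics/c5.png

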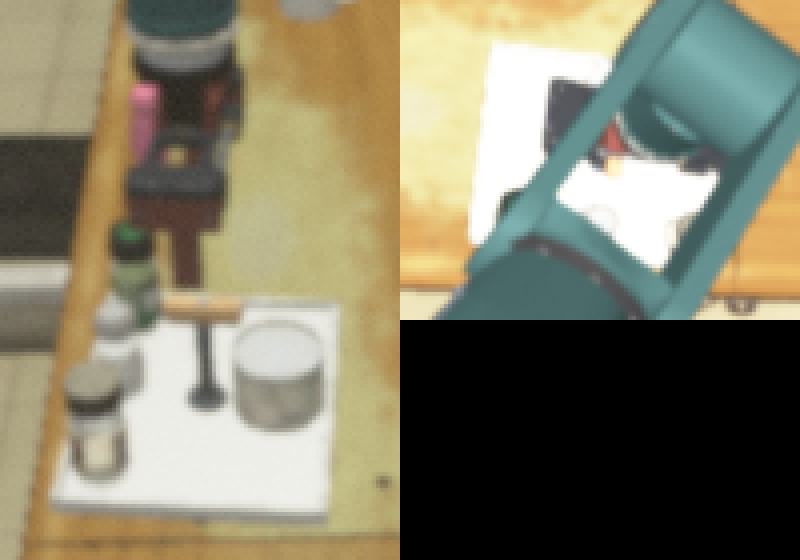

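The gripper is over the bar. The near finger tip is at crop (187,285), 1 px left of prediction once yaw is allowed for, and the bar spans 160–241. I'll nudge +2 mm in x, descend and grip.

```bash
python3 -m jog '[[[0.2,0,-2],0],[[0.2,0,-4],0],[[0.2,0,-6],0],[[0.2,0,-7.2],0],[[0.2,0,-7.2],0],[[0.2,0,-7.2],0]]'
python3 -m jog '[[[0,0,0],0],[[0,0,0],0],[[0,0,0],0],[[0,0,0],0],[[0,0,0],0],[[0,0,0],0],[[0,0,0],0],[[0,0,0],0]]' 1 50
```

```text
clock: 10.88
tool_pos: [0.492, -0.2761, 0.1019]
tool_rot: [3.137, -0.166, 0.0]
wrist_force: [-0.2, 0.5, 0.1]
opening: 0.798
gripper_force: 0.0
clock: 11.55
tool_pos: [0.4917, -0.2761, 0.1013]
tool_rot: [-3.137, 0.167, 0.0]
wrist_force: [-0.6, -0.1, -0.6]
opening: 0.229
gripper_force: 0.0
```

```bash
python3 -m jog '[[[0,0,0],0],[[0,0,0],0],[[0,0,0],0],[[0,0,0],0],[[0,0,0],0],[[0,0,0],0]]'
python3 -m jog '[[[0,0,0.1],0],[[0,0,0.3],0],[[0,0,0.5],0],[[0,0,0.8],0],[[0,0,1.1],0],[[0,0,1.4],0],[[0,0,1.7],0],[[0,0,2],0]]'
python3 - <<'E'
from h import *
o=env.get_obs();print(o['moment'],o['wrist_force'])
E
```

```text
clock: 12.05
tool_pos: [0.4918, -0.2765, 0.1014]
tool_rot: [3.137, -0.167, 0.0]
wrist_force: [-0.3, -4.0, -0.8]
opening: 0.177
gripper_force: 50.0
clock: 12.72
tool_pos: [0.4917, -0.2761, 0.1217]
tool_rot: [-3.137, 0.167, -0.0]
wrist_force: [-0.0, -0.6, -9.0]
opening: 0.175
gripper_force: 50.0
[ 0.06807882  0.01444741 -0.01725377] [-0.03497526 -0.56127225 -9.00093473]
```

```bash
python3 -m jog '[[[0,0,0.4],0],[[0,0,0.9],0],[[0,0,1.5],0],[[0,0,2.1],0],[[0,0,2.7],0],[[0,0,3.3],0],[[0,0,3.8],0],[[0,0,4.2],0]]'
python3 -m jog '[[[0,0,0.4],0],[[0,0,0.9],0],[[0,0,1.5],0],[[0,0,2.1],0],[[0,0,2.7],0],[[0,0,3.2],0],[[0,0,3.6],0],[[0,0,3.8],0]]'
python3 -m jog '[[[0,0,0],0],[[0,0,0],0],[[0,0,0],0],[[0,0,0],0],[[0,0,0],0],[[0,0,0],0],[[0,0,0],0],[[0,0,0],0]]'
python3 - <<'E'
from h import *
s=shot('side','side6.png');t=shot('top','top6.png')
a=cv2.resize(cv2.imread('pics/side6.png')[130:270,180:290],None,fx=4,fy=4,interpolation=3);b=cv2.resize(cv2.imread('pics/top6.png')[165:245,270:360],None,fx=4,fy=4,interpolation=3)
c=np.zeros((560,800,3),np.uint8);c[:,:440]=a;c[:320,440:]=b;cv2.imwrite('pics/c6.png',c)
E
```

```text
clock: 13.38
tool_pos: [0.4919, -0.2763, 0.1642]
tool_rot: [3.137, -0.167, 0.001]
wrist_force: [-0.6, 0.0, -10.1]
opening: 0.176
gripper_force: 50.0
clock: 14.05
tool_pos: [0.492, -0.2763, 0.2021]
tool_rot: [3.137, -0.167, 0.001]
wrist_force: [1.1, -0.1, -9.8]
opening: 0.18
gripper_force: 50.0
clock: 14.72
tool_pos: [0.4917, -0.2761, 0.2012]
tool_rot: [-3.137, 0.167, 0.0]
wrist_force: [0.1, -0.2, -9.2]
opening: 0.179
gripper_force: 50.0
```

View pics/c6.png

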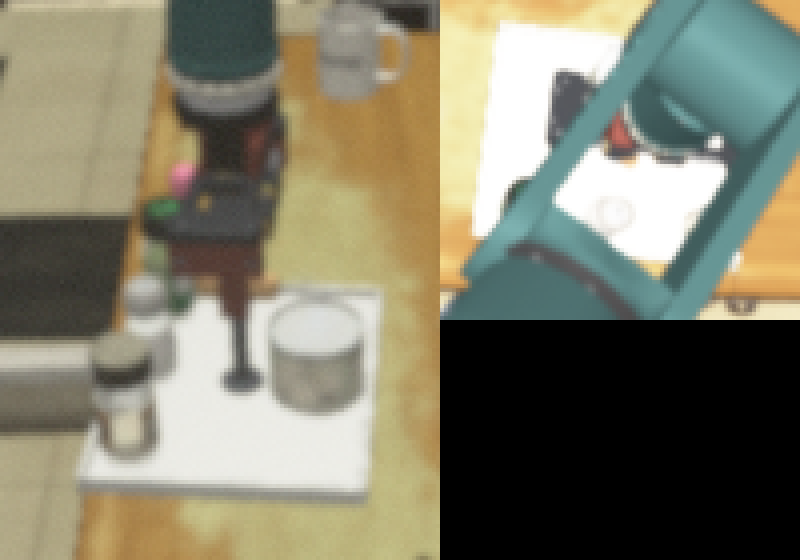

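The tray is up with all four items upright. Its front edge slope, crop (80,488) to (367,497), is the same as before the lift, so it is level.

```bash
python3 -c "from station import env; print(env.job_done())"
```

```text
the job is handed in; nothing more can be done
None
```

The job is handed in: the salt shaker stands within about 1.5 mm of the middle of the gap between the jars, and the gripper is holding the carrier by its bar, steady and level, about 10 cm up.

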